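Centre a food tin on the inspection stage and hold the gauge arm out at its mark

TASK

Lay the flat fish tin flat on the stage plate of the inspection stand, inside its corner stops, and let go of it. Then squeeze the lock button on the grip block of the telescoping gauge arm, draw the arm out until its pointer is level with the mark on the stage's index tab, and finish there, still squeezing the grip and holding the arm at the mark because it springs back when let go. Leave the tape roll and the lighter where they are.

Things in the scene. Friction and masses are not known exactly. Their poses are not given: they have to be found in the camera images.
- stand: fixed steel inspection stand; base 175 x 390 x 8 mm, origin in its underside below the grip block at home. Stand axes: x across, away from the robot; y back along the arm into its sleeve, so the arm runs out along -y; z up. Sleeve 30 mm wide, z 110 to 140 mm, from y = 24 mm (mouth 46 mm wide). Scale bar at x = 78 to 98, top z 90 mm, a line every 5 mm.
- tin_center (a point): centre (half-way up) of the loose flat fish tin, an oblong tub about 60 x 100 x 26 mm (63 x 105 over its rim), about 0.15 kg; its y axis runs along its length, z up. It starts flat on the bench to the right of the stand.
- stage_center (a point): centre of the stage plate's top face, 20 mm above the bench; stand axes. Plate 136 (x) by 92 (y) mm, firmly clamped, at a different y each run. Stops 12 mm high bound a pocket 110 (x) by 68 (y) mm centred here, for the tin with its length along stand x; the pocket's two long sides are open over their middle 74 mm, for fingers.
- grip_center (a point): centre of the black grip block on the arm's end, 36 (x) x 44 (y) x 40 mm high, top 145 mm above the bench; stand axes. Grip it from above across x: one finger on the lock button, one on the plain far face. Fingertips stay above 105 mm: below are the reading head (33 mm across, down to 77 mm; it clears the tin) and the pointer bar.
- button_face (a point): middle of the outer face of the ribbed metal lock button (28 mm along y, 26 high) on the block's -x side. It stands out 7 mm: button and block are 43 mm wide. Pushed in (+x) by more than 4 mm it frees the arm; 6 mm is fully in; it takes 5 to 8 N and springs out again when let go.
- pointer (a point): tip of the arm's thin pointer, which slides over the scale bar; 80 mm to +x of the block's centre, 31 mm lower, same y. It is level with the mark when pointer and scale_mark have the same stand y.
- scale_mark (a point): black mark line on the index tab that rises from the stage beside the scale bar, 94 mm above the bench, 100 mm to +x of the stage's centre, same y; so at the mark the head stands over the middle of the stage.
- gauge_arm (a joint): how far the telescoping arm is drawn out, m: 0 at home and locked (2 to 3 mm of play), at most 0.165; the mark lies at 0.100 to 0.140. A spring of 3 to 5 N pulls it home.
- lock_button (a joint): how far the lock button is pushed in, m: 0 out (locked), free above 0.004, 0.006 fully in.
- tape_roll: brown roll of tape, 92 mm across, 48 mm high, origin in its underside; a bystander.
- lighter: small gas lighter, 78 x 24 x 12 mm, lying near the front edge; origin in its underside; a bystander.
There are look-alikes about, which are no part of the job. Of the things that look like the part that bears tin_center, the largest one is meant.

How it is judged:
On the way, in this order (a step that is already met when the one before it is completed fails the run):
1. the tin lies flat inside the stops of the stage and is let go, the arm still home (x of tin_center in the frame of stage_center between -0.008 and 0.008 m and y of tin_center in the frame of stage_center between -0.007 and 0.007 m and z of tin_center in the frame of stage_center between 0.009 and 0.017 m and angle between the y axis of tin_center and the x axis of stage_center, either way round below 0.15 rad and contact force between the fingers and fish_tin below 0.3 N and value of joint gauge_arm below 0.01 m), for 0.2 s.
2. the arm is gripped with its lock button pressed and has been drawn out past the catch (value of joint lock_button above 0.004 m and contact force between the fingers and gauge_arm above 3 N and value of joint gauge_arm above 0.03 m), for 0.1 s.
At the end, for the whole second after the job is handed in: The fingers hold the grip (over 3 N) with the button in over 4 mm; the arm is at rest (under 10 mm/s), pointer within 5 mm of the mark. The released tin lies flat inside the stops, within 8 mm (stand x) and 7 mm (y) of the stage centre and 0.15 rad of square (x of tin_center in the frame of stage_center between -0.008 and 0.008 m and y of tin_center in the frame of stage_center between -0.007 and 0.007 m and z of tin_center in the frame of stage_center between 0.009 and 0.017 m and angle between the y axis of tin_center and the x axis of stage_center, either way round below 0.15 rad and contact force between the fingers and fish_tin below 0.3 N and value of joint lock_button above 0.004 m and contact force between the fingers and gauge_arm above 3 N and y of pointer in the frame of stage_center between -0.005 and 0.005 m and velocity of joint gauge_arm between -0.01 and 0.01 m/s); the arm keeps its last pose, push and grip.
It fails at once if the tape roll or the lighter is pushed more than 25 mm from its place (distance of any of tape_roll, lighter from where it was at the start of the episode above 0.025 m).
It also fails if it takes over 48 s, if anything falls off the work surface, if the arm or the gripper's body presses on something with over 40 N, if the wrist force passes 120 N, or if a joint passes its speed limit or range.

ROBOT

A 7-joint arm with a two-finger parallel gripper is mounted at the origin on a cart in front of the work surface, level with it; the furniture and walls round the work are solid. World frame = base frame: x ahead of the robot, y to its left, z up, the work surface at z = 0. Lengths are in m, angles in rad, forces in N, time in s.
With the tool pointing down it reaches from about 0.4 to 0.75 m from the base axis. Payload 19.5 kg.
Tool frame: the origin (TCP) lies on the centre line of the jaws, within the pads' length; the fingertips stand 22 mm ahead of it and the grasp point (between the pads) lies 3 mm ahead of it; y points along the fingers, z is the direction in which the jaws open and shut, and the axes are right-handed (so a half turn about y gives the same grasp; the last joint's range is limited). The gripper opens to 85 mm and grips with 20 to 120 N. Pads are 22 mm wide; open, the fingers measure 114 mm over their backs; the gripper's body (76 mm by 85 mm) begins 54 mm behind the grasp point. The pads swing forward as they close: fully open they stand 13 mm farther back than shut.
Start: joints at [-1.242, 0.707, -0.028, 1.485, 0.022, 0.951, -0.075], TCP at [0.208, 0.536, 0.253] pointing down, gripper open.
Joint ranges: [-2.71, 2.71], [-0.32, 2.16], [-1.57, 1.52], [0, 2.45], [-1.46, 4.6], [0, 2.02], [-2.83, 2.83]. Speed limits (rad/s): [1.89, 1.89, 2.57, 2.57, 3.01, 3.01, 3.01].

INTERFACE

Orientations are given as a unit quaternion [x, y, z, w].
In Python, from bench import manip gives the robot as it stands.
- The arm moves only by the tool arm_command, never from a script. Its argument "moves" is text: rows parted by semicolons, each of 7 numbers parted by spaces: the shift along the tool's x, y, z in units of 50 mm (1.0 is 50 mm), then the turn, a rotation vector about the tool's x, y, z in degrees, then the finger opening in mm, from 0 to 85.4. A call has 1 to 12 rows; each row shifts and turns the commanded pose from where the row before left it, along the tool's axes as they then stand; what a row does not reach is not made up. A row lasts 1/10 s, in which the tool goes at most 50 mm and 8.59 degrees, less where a joint would pass 70% of its speed; a pose out of reach is approached as far as the arm can. A call is refused whole if a number of a shift passes 1 or a number of a turn 8.59, either way. A call with a gripper value outside its range is refused whole. The fingers move at their own pace and stop on an object; the grip force is fixed at half the most. Time passes only in rows, so rows that do not move let the fingers close. It gives the time, the measured TCP pose, the force and the opening at its end, in the units of the state.
- manip.state(): the state, without advancing time (a new reading comes with each control period).
- manip.capture(name): name is "scene" or "top" or "wrist"; returns the picture (420x560x3 uint8, blue, green, red); there is no depth.
- manip.camera_params(name): a dict with "mtx" (3x3 intrinsics, pixels), "position" and "attitude" of the camera in the world. Camera axes: x right, y up, looking along -z (the intrinsics and any distortion apply to the point x, -y, -z); pixel columns grow to the right and rows downward; lengths in m; the calibration is good to about 2 mm. A picture is of the moment at which its call begins: read the wrist's pose just before it. camera_params takes no time and is no camera call; for the wrist camera it gives the pose at the moment of the call.
- manip.finish_job(): hands the job in, once; it reports no verdict.
The state is a dict: "clock": time; "joint_positions": joint angles; "joint_vel": joint speeds; "tau": joint torques, N m; "eef_pos": TCP position; "tcp_rot": TCP orientation; "contact_force": force on the tool from outside, world axes, zero at the start; "ft_torque": the same for the moment, N m; "gripper_width": finger opening in m.
Only numpy, scipy, OpenCV 4.12 (cv2) and the standard library are available. Lean on these libraries where they do the work, as an engineer would, in place of code of your own. Each camera call takes 0.05 s, during which the arm holds its last target.

## Working session

There is one attempt and no reset: what is moved stays moved. The work goes in short steps, Python scripts to look and compute and a tool call to move; the robot and the scene stay as the last step left them, time stands still between calls to the robot, and variables do not carry over. Pictures are saved under pics/ and viewed, and the job is handed in when it is done.

Besides the shell and the picture viewer there is one more tool, called after "Emit:" as name(argument=value, ...) on one line, values as JSON. arm_command: Moves the arm, as the interface text tells. Its arguments: {"type":"object","properties":{"moves":{"type":"string"}},"required":["moves"]}

```bash
ls; mkdir -p pics; cat > h.py <<'E'
import numpy as np,cv2
from scipy.spatial.transform import Rotation as R
from bench import manip
def snap(n,f):
    p=manip.camera_params(n); im=manip.capture(n); cv2.imwrite('pics/'+f+'.png',im); np.savez('pics/'+f+'.npz',K=p['mtx'],p=p['position'],a=p['attitude']); return im
def load(f):
    d=np.load('pics/'+f+'.npz'); return cv2.imread('pics/'+f+'.png'),d['K'],d['p'],d['a']
def rot(a):
    a=np.array(a); return a if a.shape==(3,3) else R.from_quat(a).as_matrix()
def ray(f,u,v):
    _,K,p,a=load(f); d=np.linalg.inv(K)@[u,v,1]; return p,rot(a)@[d[0],-d[1],-d[2]]
def onz(f,u,v,z):
    p,d=ray(f,u,v); return p+d*(z-p[2])/d[2]
def proj(f,P):
    _,K,p,a=load(f); c=rot(a).T@(np.array(P)-p); q=K@[c[0],-c[1],-c[2]]; return q[:2]/q[2]
E
python3 - <<'E'
from h import *
for n in('scene','top','wrist'):
    snap(n,n+'0'); p=manip.camera_params(n); print(n,p)
s=manip.state(); print(s)
E
```

```text
pics
scene {'mtx': array([[434.83316837,   0.        , 279.57468414],
       [  0.        , 434.83316837, 208.37782255],
       [  0.        ,   0.        ,   1.        ]]), 'position': array([ 0.11007909, -0.69662126,  0.98013325]), 'attitude': array([ 0.32908751, -0.11492498, -0.31450232,  0.88293938])}
top {'mtx': array([[436.97222406,   0.        , 280.3307884 ],
       [  0.        , 436.97222406, 211.70882273],
       [  0.        ,   0.        ,   1.        ]]), 'position': array([ 0.39647192, -0.09368117,  1.02293386]), 'attitude': array([ 0.06122457, -0.07080616, -0.69813183,  0.70982391])}
wrist {'mtx': array([[323.3395966 ,   0.        , 280.2201689 ],
       [  0.        , 323.3395966 , 210.25537187],
       [  0.        ,   0.        ,   1.        ]]), 'position': array([0.14034539, 0.56130245, 0.37436611]), 'attitude': array([-0.11945227, -0.08126366,  0.55865147,  0.81672266])}
{'clock': 0.15, 'joint_positions': array([-1.24172055,  0.70691489, -0.02760413,  1.48484437,  0.02204013,
        0.95088796, -0.07548862]), 'joint_vel': array([ 0.00116577, -0.00140714, -0.00098882, -0.0027915 ,  0.00141088,
        0.00149909,  0.00112464]), 'tau': array([ 1.71393734e-03, -8.83298779e+01,  1.23554762e+00, -2.36189425e+01,
        1.70644949e-02,  5.40213528e-03,  8.00559064e-05]), 'eef_pos': array([0.20829888, 0.53577749, 0.25297203]), 'tcp_rot': array([ 0.69525594, -0.13036022,  0.13030315, -0.69472763]), 'contact_force': array([0.51020808, 0.17647143, 0.19021429]), 'ft_torque': array([-0.03145427,  0.05204953, -0.00268556]), 'gripper_width': 0.08528128012272897}
```

View pics/scene0.png

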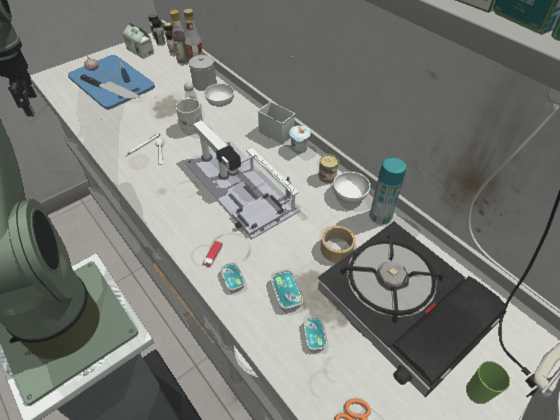

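View pics/top0.png

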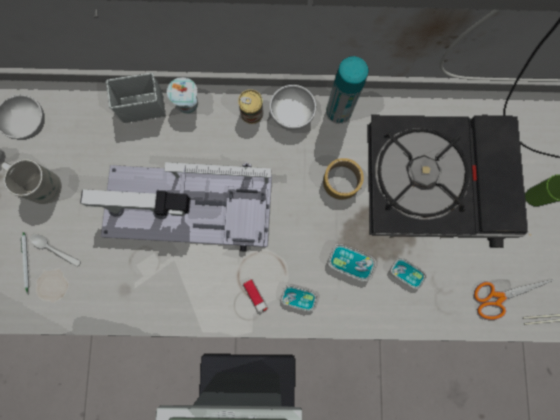

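The top view shows the three tins, with the largest at about (352,264). The stand's sleeve runs to the left, with the black grip at (175,204) and the stage at about (240,215). I'll zoom in.

```bash
python3 - <<'E'
from h import *
im=cv2.imread('pics/top0.png')
cv2.imwrite('pics/c1.png',cv2.resize(im[150:260,90:290],None,fx=4,fy=4,interpolation=cv2.INTER_CUBIC))
im=cv2.imread('pics/top0.png')
cv2.imwrite('pics/c2.png',cv2.resize(im[225:325,230:440],None,fx=3.8,fy=3.8,interpolation=cv2.INTER_CUBIC))
im=cv2.imread('pics/scene0.png')
cv2.imwrite('pics/c3.png',cv2.resize(im[110:245,170:310],None,fx=4.4,fy=4.4,interpolation=cv2.INTER_CUBIC))
for f,u,v in(('top0',352,264),('top0',255,296),('top0',343,178),('top0',240,215)): print(onz(f,u,v,0.02))
E
```

```text
[ 0.46745416 -0.27184784  0.02      ]
[ 0.39215708 -0.05177087  0.02      ]
[ 0.67053928 -0.2535331   0.02      ]
[ 0.57685348 -0.01204821  0.02      ]
```

View pics/c1.png

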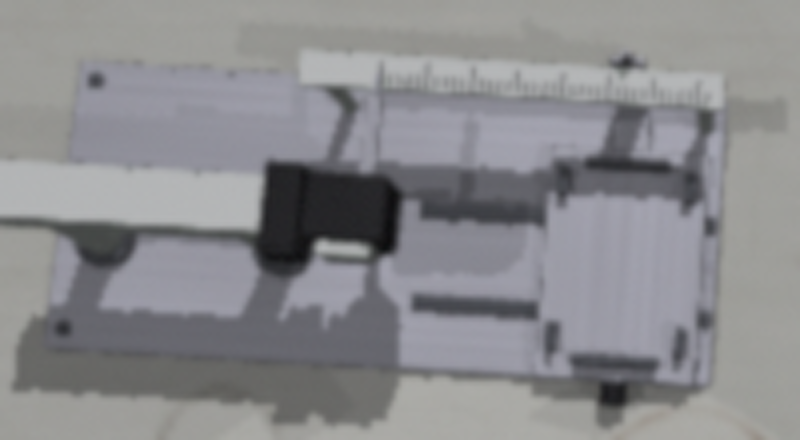

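View pics/c2.png

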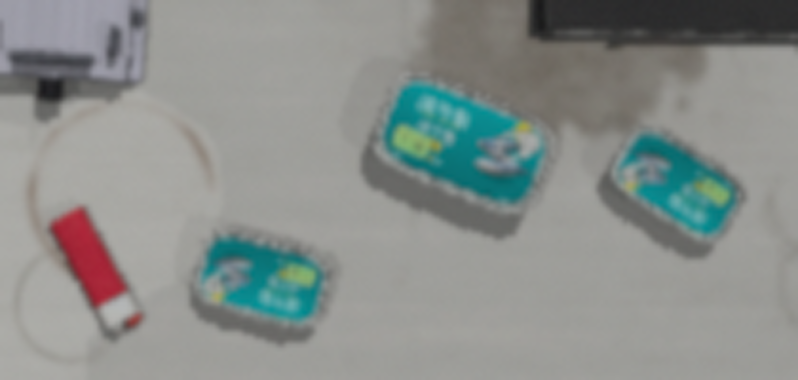

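View pics/c3.png

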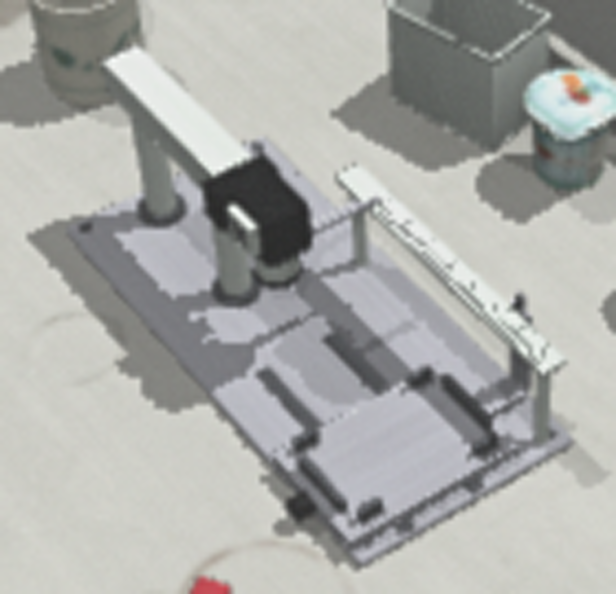

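```bash
cat >> h.py <<'E'
def tinfind(f,z=0.026):
    im=load(f)[0]; h=cv2.cvtColor(im,cv2.COLOR_BGR2HSV); m=cv2.inRange(h,(80,90,50),(100,255,255))
    m=cv2.morphologyEx(m,cv2.MORPH_CLOSE,np.ones((9,9),np.uint8))
    cs=cv2.findContours(m,cv2.RETR_EXTERNAL,cv2.CHAIN_APPROX_NONE)[0]; out=[]
    for c in cs:
        if cv2.contourArea(c)<150: continue
        P=np.array([onz(f,*q[0],z)[:2] for q in c],np.float32)
        (x,y),(w,l),a=cv2.minAreaRect(P*1000); 
        b=cv2.boxPoints(((x,y),(w,l),a)); e1=b[1]-b[0]; e2=b[2]-b[1]; e=e1 if np.linalg.norm(e1)>np.linalg.norm(e2) else e2
        out.append((x,y,min(w,l),max(w,l),np.degrees(np.arctan2(e[1],e[0]))%180,cv2.boundingRect(c)))
    return out
E
python3 - <<'E'
from h import *
for t in tinfind('top0'): print(t)
c=lambda u,v:(90+u/4-.375,150+v/4-.375)
for n,u,v,z in(('TL',78,62,.008),('BL',50,350,.008),('BR',712,385,.008),('tab',627,62,.094),('bar',(303),52,.09),('bar2',723,75,.09),('stgBL',540,380,.02),('stgBR',697,382,.02),('stgTL',555,160,.02),('stgTR',703,170,.02),('clamp',612,395,.02),('grip',345,205,.145)):
    print(n,onz('top0',*c(u,v),z))
print(R.from_quat(manip.state()['tcp_rot']).as_matrix().round(3))
E
```

```text
(389.2200622558594, -149.6787109375, 38.46617126464844, 69.90435791015625, np.float32(76.14789), (283, 287, 32, 23))
(448.92529296875, -397.6899108886719, 37.90129089355469, 69.4564208984375, np.float32(57.95834), (393, 260, 30, 27))
(471.5146484375, -269.64697265625, 51.424007415771484, 92.88328552246094, np.float32(68.26537), (331, 246, 42, 32))
(897.6541748046875, -264.62237548828125, 73.6441650390625, 179.63978576660156, np.float32(161.82623), (330, 56, 39, 66))
TL [0.69489111 0.30624534 0.008     ]
BL [0.52104235 0.30719768 0.008     ]
BR [ 0.50712813 -0.0776677   0.008     ]
tab [ 0.67554321 -0.02849818  0.094     ]
bar [0.67895343 0.15082512 0.09      ]
bar2 [ 0.67032223 -0.0815023   0.09      ]
stgBL [0.50703685 0.02100886 0.02      ]
stgBR [ 0.50740527 -0.06919469  0.02      ]
stgTL [0.63705159 0.0172437  0.02      ]
stgTR [ 0.63264385 -0.06994631  0.02      ]
clamp [ 0.49909607 -0.02058604  0.02      ]
grip [0.58139501 0.10980536 0.145     ]
[[ 0.932 -0.     0.362]
 [-0.362 -0.001  0.932]
 [ 0.    -1.    -0.001]]
```

Emit:
arm_command(moves="1 0 0 0 5 0 85;1 0 0 0 5 0 85;1 0 0 0 5 0 85;1 0 0 0 5 0 85;1 0 0 0 5 0 85;1 0 0 0 5 0 85;1 0 0 0 5 0 85;1 0 0 0 5 0 85;1 0 0 0 5 0 85;1 0 0 0 5 0 85;1 0 0 0 5 0 85;0 0 0 0 0 0 85")

```text
clock: 1.35
eef_pos: [0.5762, 0.1464, 0.2533]
tcp_rot: [0.555, -0.439, 0.441, -0.553]
contact_force: [-0.3, 1.3, 0.1]
gripper_width: 0.0849
```

```bash
python3 - <<'E'
from h import *
snap('wrist','w1'); s=manip.state(); print(s['clock'],s['eef_pos'],s['joint_vel'].round(3),s['joint_positions'].round(3)); print(R.from_quat(s['tcp_rot']).as_matrix().round(3))
E
```

```text
1.4 [0.57517247 0.15027231 0.25312659] [-0.068  0.    -0.05  -0.002 -0.005  0.    -0.003] [-0.393  0.746  0.173  1.412 -0.138  0.996  0.045]
[[ 0.233 -0.     0.973]
 [-0.973 -0.001  0.233]
 [ 0.001 -1.    -0.   ]]
```

View pics/w1.png

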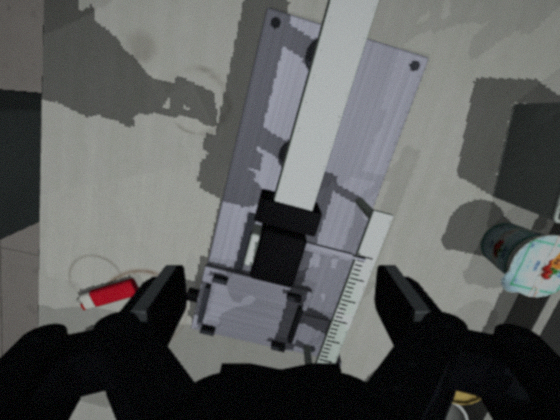

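The wrist view shows the stage around (250,310), the grip block at (285,245), the scale bar at (350,290) and the lighter at (108,293). I'll move on so the stage is in the middle of the picture.

Emit:
arm_command(moves="1 0 0 0 5 0 85;1 0 0 0 5 0 85;1 0 0 0 5 0 85;0.6 0 0 0 3 0 85;0 0 0 0 0 0 85;0 0 0 0 0 0 85")

```text
clock: 2.0
eef_pos: [0.5965, -0.0234, 0.2531]
tcp_rot: [-0.481, 0.518, -0.518, 0.482]
contact_force: [-0.8, 0.8, -0.4]
gripper_width: 0.0848
```

```bash
python3 - <<'E'
from h import *
im=snap('wrist','w2'); s=manip.state(); print(s['clock'],s['eef_pos'],s['joint_vel'].round(3),s['joint_positions'].round(3)); print(R.from_quat(s['tcp_rot']).as_matrix().round(3))
cv2.imwrite('pics/w2c.png',cv2.resize(im[40:340,130:430],None,fx=2,fy=2,interpolation=cv2.INTER_CUBIC))
E
```

```text
2.05 [ 0.59652822 -0.02264054  0.25313267] [-0.015 -0.002  0.    -0.001  0.002 -0.     0.001] [-0.125  0.755  0.233  1.403 -0.189  1.005  0.076]
[[-0.072 -0.     0.997]
 [-0.997  0.001 -0.072]
 [-0.001 -1.    -0.   ]]
```

View pics/w2.png

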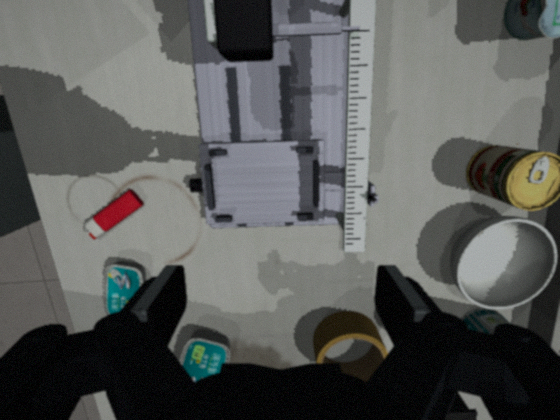

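View pics/w2c.png

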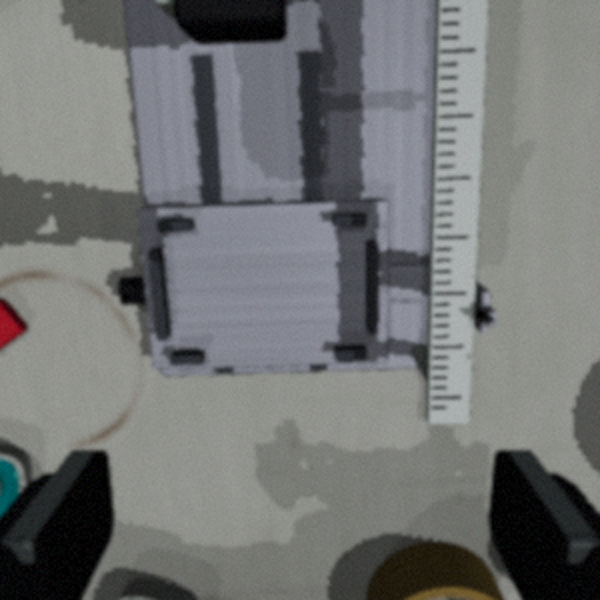

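```bash
python3 - <<'E'
from h import *
im=cv2.imread('pics/w2.png')
cv2.imwrite('pics/w2d.png',cv2.resize(im[150:250,330:400],None,fx=6,fy=6,interpolation=cv2.INTER_CUBIC))
cv2.imwrite('pics/w2e.png',cv2.resize(im[130:235,185:330],None,fx=5.4,fy=5.4,interpolation=cv2.INTER_CUBIC))
E
```

```text
(no output)
```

View pics/w2d.png

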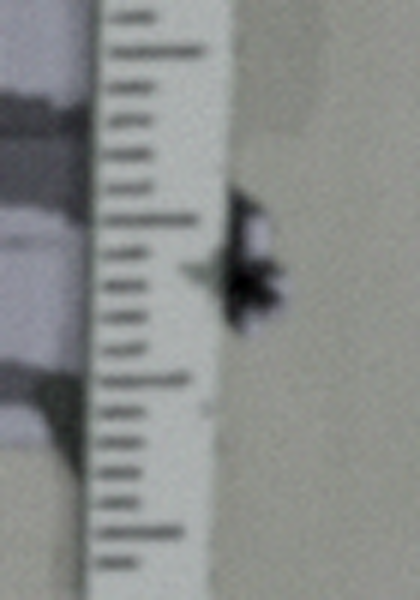

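View pics/w2e.png

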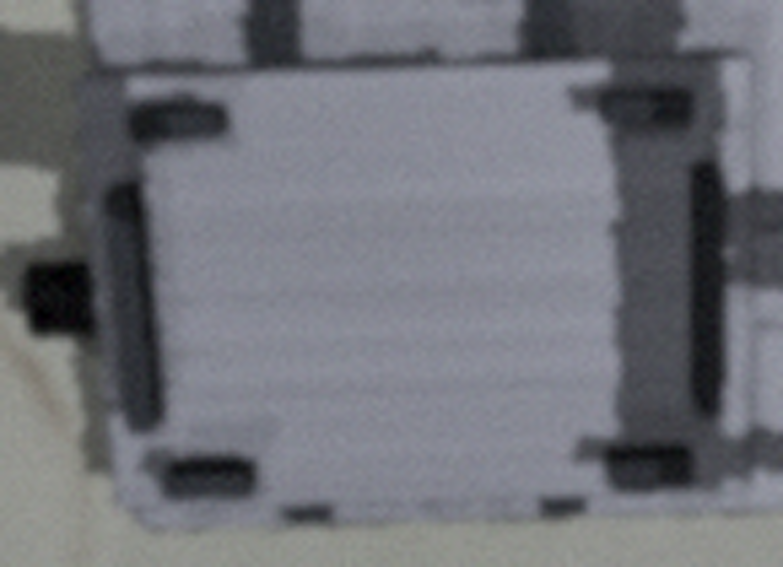

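```bash
python3 - <<'E'
from h import *
c=lambda u,v:(185+(u+.5)/5.4-.5,130+(v+.5)/5.4-.5)
yaw=np.radians(-2.07); S=np.array([[np.cos(yaw),np.sin(yaw)],[-np.sin(yaw),np.cos(yaw)]])
ref=np.array([.572,-.025])
for n,u,v,z in(('pTL',85,70,.02),('pBL',117,522,.02),('pTR',748,58,.02),('pBR',745,512,.02),('stop TL',(128+228)/2,(98+142)/2,.032),('sTR',(605+692)/2,106,.032),('sBL',(162+255)/2,475,.032),('sBR',650,465,.032),('sL top',132,305,.032),('sR top',705,290,.032),('sL T',132,185,.026),('sL B',132,430,.026),('sR T',705,165,.026),('sR B',708,415,.026)):
    P=onz('w2',*c(u,v),z); print(n,P[:2].round(4),(S@(P[:2]-ref)*1000).round(1))
for v in(285,):
    P=onz('w2',330+245.5/6-.5,150+285.5/6-.5,.094);print('mark',P,(S@(P[:2]-ref)*1000).round(1))
# bar edges (w2c coordinates)
for u,v in((437,100),(430,420),(485,100),(469,420)):
    P=onz('w2',130+u/2,40+v/2,.09);print('bar',P,(S@(P[:2]-ref)*1000).round(1))
E
```

```text
pTL [0.5136 0.0252] [-60.2  48. ]
pBL [ 0.5068 -0.0701] [-63.6 -47.4]
pTR [0.6456 0.0178] [72.  45.5]
pBR [ 0.6415 -0.0776] [ 71.4 -50.1]
stop TL [0.5332 0.0152] [-40.2  38.7]
sTR [0.6245 0.0112] [51.2 38. ]
sBL [ 0.5302 -0.0573] [-40.6 -33.7]
sBR [ 0.6211 -0.0617] [ 50.3 -34.9]
sL top [ 0.5193 -0.0206] [-52.8   2.5]
sR top [ 0.6339 -0.0259] [61.9  1.3]
sL T [0.5212 0.0025] [-51.8  25.6]
sL B [ 0.5143 -0.0482] [-56.8 -25.2]
sR T [ 0.6355 -0.0019] [62.7 25.4]
sR B [ 0.634  -0.0537] [ 63.  -26.4]
mark [ 0.67681568 -0.0286832   0.094     ] [1.049e+02 1.000e-01]
bar [0.6592486 0.0630924 0.09     ] [84.  91.2]
bar [ 0.65405371 -0.08015634  0.09      ] [ 84.  -52.2]
bar [0.67903833 0.06164263 0.09      ] [103.8  90.5]
bar [ 0.67258798 -0.08151308  0.09      ] [102.6 -52.8]
```

Emit:
arm_command(moves="0.96 0 -0.22 0 2.5 0 85;0.96 0 -0.22 0 2.5 0 85;0.96 0 -0.22 0 2.5 0 85;0.96 0 -0.22 0 2.5 0 85;0.96 0 -0.22 0 2.5 0 85;0.96 0 -0.22 0 2.5 0 85;0.96 0 -0.22 0 2.5 0 85;0 0 0 0 0 0 85;0 0 0 0 0 0 85")

```text
clock: 2.95
eef_pos: [0.4537, -0.3358, 0.2533]
tcp_rot: [-0.397, 0.585, -0.585, 0.397]
contact_force: [0.2, 0.6, -0.5]
gripper_width: 0.0848
```

```bash
python3 - <<'E'
from h import *
im=snap('wrist','w3'); s=manip.state(); print(s['clock'],s['eef_pos'],s['joint_vel'].round(3)); print(R.from_quat(s['tcp_rot']).as_matrix().round(3))
for t in tinfind('w3'): print(t)
E
```

```text
3.0 [ 0.45434703 -0.3349009   0.25321092] [-0.019 -0.003 -0.001  0.001  0.002 -0.001  0.002]
[[-0.368  0.     0.93 ]
 [-0.93   0.001 -0.368]
 [-0.001 -1.     0.   ]]
(451.3125, -398.30047607421875, 38.45061492919922, 69.18281555175781, np.float32(57.955505), (279, 203, 40, 58))
(472.994140625, -270.7268371582031, 52.1638069152832, 92.67112731933594, np.float32(68.300735), (249, 70, 51, 94))
(391.6040954589844, -156.07603454589844, 37.87337875366211, 63.72464370727539, np.float32(75.518295), (128, 0, 48, 73))
```

View pics/w3.png

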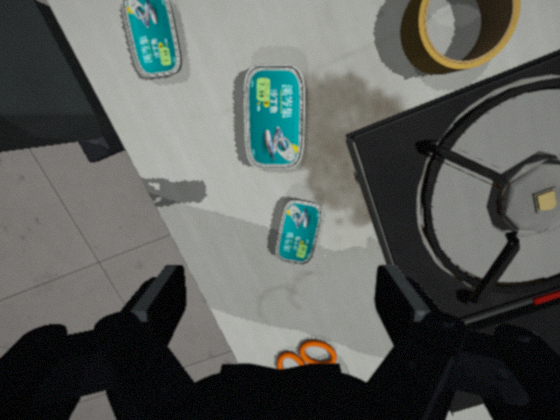

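The target tin is centred at about (276,117). Top and wrist views agree within 2 mm, and the tin is already square to the jaws.

Emit:
arm_command(moves="-0.67 0 -0.07 0 0 0 85;-0.67 0.3 -0.06 0 0 0 85;0 0.8 0 0 0 0 85;0 0.8 0 0 0 0 85;0 0.8 0 0 0 0 85;0 0.8 0 0 0 0 85;0 0.3 0 0 0 0 85;0 0 0 0 0 0 85;0 0 0 0 0 0 85")

```text
clock: 3.9
eef_pos: [0.4729, -0.2707, 0.064]
tcp_rot: [0.397, -0.585, 0.585, -0.397]
contact_force: [0.3, 0.2, 0.7]
gripper_width: 0.0847
```

```bash
python3 - <<'E'
from h import *
im=snap('wrist','w4'); s=manip.state(); print(s['clock'],s['eef_pos'],s['joint_vel'].round(3)); print(R.from_quat(s['tcp_rot']).as_matrix().round(3))
E
```

```text
3.95 [ 0.47298965 -0.27110447  0.06441666] [ 0.008 -0.01   0.005  0.003  0.001 -0.004  0.002]
[[-0.369  0.001  0.929]
 [-0.929 -0.    -0.369]
 [-0.    -1.     0.001]]
```

View pics/w4.png

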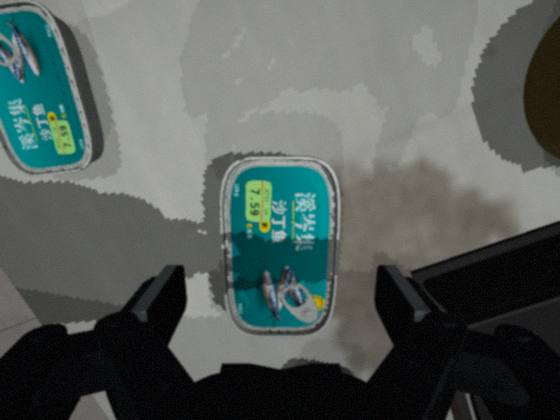

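```bash
python3 - <<'E'
from h import *
for t in tinfind('w4'): print(t)
P=onz('w4',281,246,.026);print(P)
print([onz('w4',u,v,.026)[:2].round(4) for u,v in((220,246),(342,246),(281,157),(281,335))], proj('w4',[.473,-.2711,.0644-.015]))
E
```

```text
(473.0945739746094, -269.79541015625, 51.684810638427734, 92.43478393554688, np.float32(68.08246), (230, 166, 100, 161))
(394.75225830078125, -153.15179443359375, 38.92551803588867, 67.62913513183594, np.float32(74.83096), (0, 11, 85, 158))
[ 0.47510004 -0.2668064   0.026     ]
[array([ 0.445 , -0.2548]), array([ 0.5053, -0.2788]), array([ 0.4924, -0.223 ]), array([ 0.4546, -0.3187])] [280.35897118 275.08338085]
```

Emit:
arm_command(moves="-0.03 0.4 0 0 0 0 85;0 0.35 0 0 0 0 85;0 0 0 0 0 0 85;0 0 0 0 0 0 50;0 0 0 0 0 0 50;0 0 0 0 0 0 50;0 0 0 0 0 0 50;0 0 0 0 0 0 50")

```text
clock: 4.75
eef_pos: [0.4732, -0.2705, 0.0276]
tcp_rot: [0.396, -0.585, 0.586, -0.397]
contact_force: [-2.0, 2.3, 17.3]
gripper_width: 0.0582
```

```bash
python3 - <<'E'
from h import *
im=snap('wrist','w5'); s=manip.state(); print(s['clock'],s['eef_pos'],s['contact_force'],s['gripper_width'])
for t in tinfind('w5'): print(t)
E
```

```text
4.8 [ 0.47321171 -0.27057213  0.02763096] [-2.48040406  3.07512698 18.45855842] 0.05845178320341694
(474.44189453125, -268.05224609375, 51.55694580078125, 88.32525634765625, np.float32(68.03388), (218, 181, 126, 188))
(408.3823547363281, -171.49192810058594, 11.368416786193848, 45.315494537353516, np.float32(54.368732), (0, 55, 32, 126))
```

View pics/w5.png

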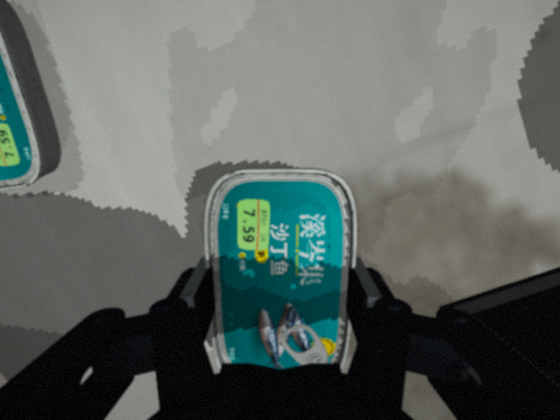

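Emit:
arm_command(moves="0 -0.1 0 0 0 0 50;0 -0.1 0 0 0 0 50;0 -0.2 0 0 0 0 50;0 -0.4 0 0 0 0 50;0 -0.6 0 0 0 0 50;0 -0.6 0 0 0 0 50;0 0 0 0 0 0 50;0 0 0 0 0 0 50")

```text
clock: 5.6
eef_pos: [0.4728, -0.2703, 0.1265]
tcp_rot: [0.397, -0.585, 0.586, -0.397]
contact_force: [-0.1, -0.4, -1.4]
gripper_width: 0.0582
```

```bash
python3 - <<'E'
from h import *
im=snap('wrist','w6'); snap('scene','s6'); s=manip.state(); print(s['clock'],s['eef_pos'],s['contact_force'],s['ft_torque'],s['gripper_width'])
a=cv2.imread('pics/s6.png')[200:400,180:400]
cv2.imwrite('pics/s6c.png',cv2.resize(a,None,fx=3,fy=3))
E
```

```text
5.7 [ 0.47231265 -0.27011831  0.12531063] [-0.75460636 -0.62846123 -1.52881415] [ 0.02308175 -0.01323649 -0.00012289] 0.05818244714924725
```

View pics/w6.png

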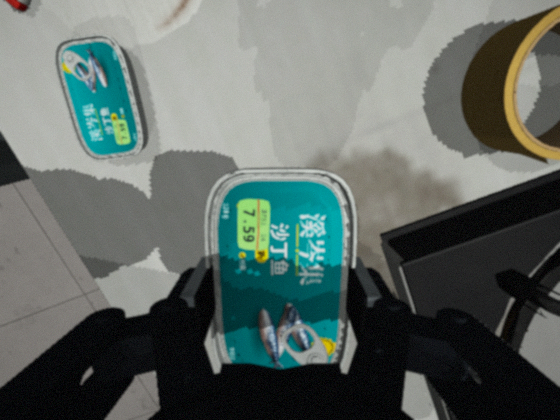

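View pics/s6c.png

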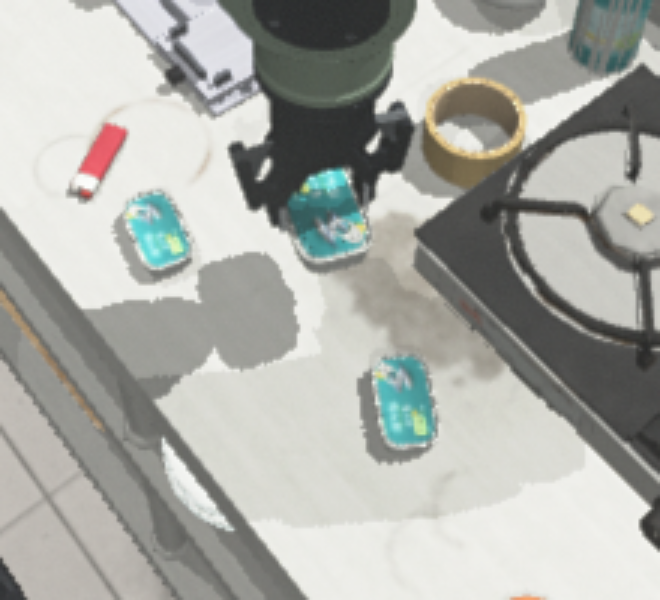

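```bash
python3 - <<'E'
from h import *
for f,tcp,vs,z in(('w4',[.4730,-.2711],(156,336),.026),('w5',[.4732,-.27057],(169,),.026)):
  X=np.array([-.369,-.929]); Z=np.array([.929,-.369])
  for v in vs:
    d=onz(f,281,v,z)[:2]-tcp; print(f,v,X@d*1000,Z@d*1000)
for u in(206,356): d=onz('w5',u,250,.026)[:2]-np.array([.4732,-.27057]); print(X@d*1000,Z@d*1000)
E
```

```text
w4 156 -52.30804321080669 0.3166865826544799
w4 336 51.68989547048037 0.42586432584722256
w5 169 -51.56844776703 0.5339575079088634
-18.099440564888102 -30.379095399937103
-17.93942771159734 31.424702398575402
```

Emit:
arm_command(moves="0 -0.1 0 0 8 0 50;0 -0.1 0 0 8 0 50;0 -0.1 0 0 8 0 50;0 0 0 0 8 0 50;0 0 0 0 8 0 50;0 0 0 0 8 0 50;0 0 0 0 8 0 50;0 0 0 0 8 0 50;0 0 0 0 6.5 0 50;0 0 0 0 0 0 50;0 0 0 0 0 0 50")

```text
clock: 6.8
eef_pos: [0.4724, -0.2702, 0.1403]
tcp_rot: [0.012, 0.707, -0.707, -0.013]
contact_force: [-0.2, 0.6, -0.4]
gripper_width: 0.0582
```

```bash
python3 - <<'E'
from h import *
s=manip.state(); print(s['clock'],s['eef_pos'],s['joint_positions'].round(2),s['gripper_width']); 
print(R.from_quat(s['tcp_rot']).as_matrix().round(4)); M=R.from_quat(s['tcp_rot']).as_matrix(); print(np.degrees(np.arctan2(M[1,2],M[0,2])))
print(M.T@(np.array([.577,-.0249,.14])-s['eef_pos'])/.05)
E
```

```text
6.8 [ 0.47237886 -0.27022817  0.1402546 ] [ 0.18  0.9   0.56  1.74 -0.68  0.71 -0.5 ] 0.0582339310292857
[[-9.994e-01 -1.100e-03 -3.560e-02]
 [ 3.560e-02  1.000e-04 -9.994e-01]
 [ 1.100e-03 -1.000e+00 -1.000e-04]]
-92.03985850798827
[-1.91645422e+00  3.34440426e-03 -4.97793285e+00]
```

Emit:
arm_command(moves="-0.5 0 -0.8 0 0 0 50;-0.5 0 -0.8 0 0 0 50;-0.5 0 -0.8 0 0 0 50;-0.42 0 -0.58 0 0 0 50;0 0 0 0 0 0 50;0 0 0 0 0 0 50")

```text
clock: 7.4
eef_pos: [0.5743, -0.125, 0.1404]
tcp_rot: [-0.012, -0.707, 0.707, 0.013]
contact_force: [-1.1, -0.8, -2.0]
gripper_width: 0.0578
```

```bash
python3 - <<'E'
from h import *
im=snap('wrist','w7'); s=manip.state(); print(s['clock'],s['eef_pos'],s['joint_vel'].round(3))
M=R.from_quat(s['tcp_rot']).as_matrix();print(M.T@(np.array([.577,-.0249,.14])-s['eef_pos'])/.05)
E
```

```text
7.45 [ 0.57391347 -0.12585193  0.14065463] [ 0.018 -0.006  0.003  0.006 -0.003  0.002 -0.005]
[ 0.01456389  0.01199405 -2.01993639]
```

View pics/w7.png

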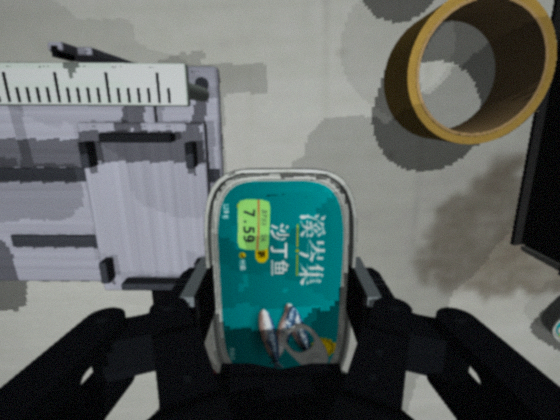

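```bash
python3 - <<'E'
from h import *
im=cv2.imread('pics/w7.png')
cv2.imwrite('pics/w7c.png',cv2.resize(im[30:310,30:240],None,fx=3,fy=3,interpolation=cv2.INTER_CUBIC)[:600*2])
cv2.imwrite('pics/w7c.png',cv2.resize(im[110:310,30:240],None,fx=3,fy=3,interpolation=cv2.INTER_CUBIC))
cv2.imwrite('pics/w7d.png',cv2.resize(im[30:130,0:220],None,fx=3.6,fy=3.6,interpolation=cv2.INTER_CUBIC))
E
```

```text
(no output)
```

View pics/w7c.png

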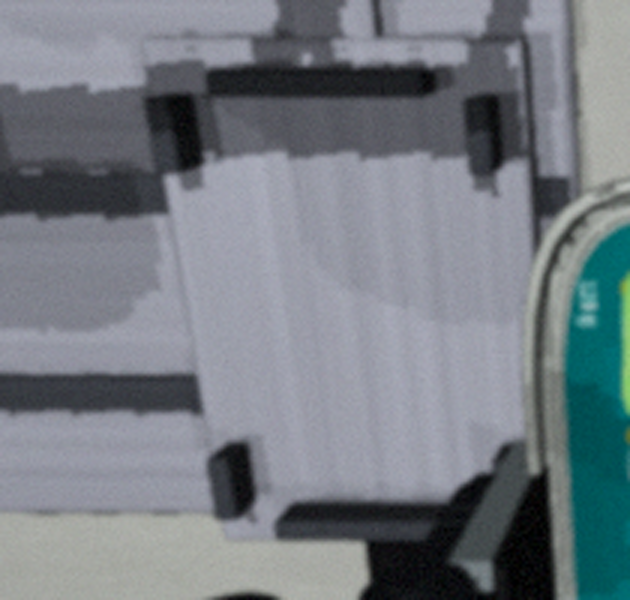

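View pics/w7d.png

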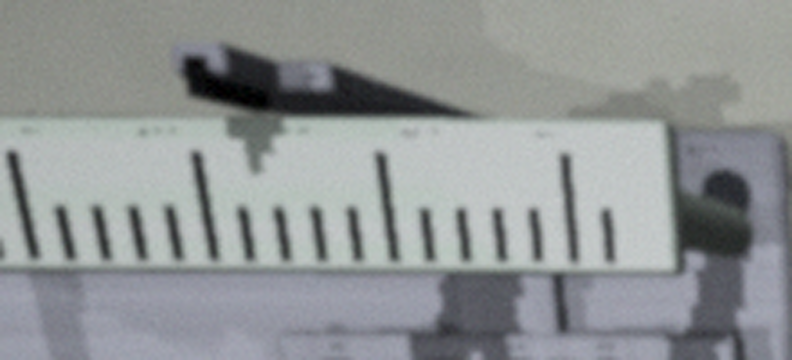

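```bash
python3 - <<'E'
from h import *
c=lambda u,v:(30+(u+.5)/3-.5,110+(v+.5)/3-.5)
yaw=np.radians(-2.07); S=np.array([[np.cos(yaw),np.sin(yaw)],[-np.sin(yaw),np.cos(yaw)]])
ref=np.array([.577,-.0249])
for n,u,v,z in(('pTL',145,40,.02),('pTR',523,38,.02),('pBL',225,540,.02),('farL top',208,72,.032),('farR top',432,72,.032),('far in bottom',320,97,.02),('near far edge',360,503,.032),('near bottom',340,538,.02),('near left',285,505,.032),('RL out',150,95,.032),('RL in',190,95,.032),('FR out',497,95,.032),('FR in',468,95,.032),('RB out',212,450,.032),('RB in',245,450,.032),):
    P=onz('w7',*c(u,v),z); print(n,P[:2].round(4),(S@(P[:2]-ref)*1000).round(1))
d=lambda u,v:((u+.5)/3.6-.5,30+(v+.5)/3.6-.5)
for n,u,v,z in(('tabL',180,45,.094),('tabin',190,95,.094),('tabR',330,68,.094),('tabR2',275,62,.094),('blk',255,105,.09),):
    P=onz('w7',*d(u,v),z); print(n,P[:2].round(4),(S@(P[:2]-ref)*1000).round(1))
E
```

```text
pTL [0.6456 0.0177] [67. 45.]
pTR [ 0.6428 -0.0733] [ 67.5 -46. ]
pBL [0.5102 0.0243] [-68.5  46.8]
farL top [ 0.6381 -0.0026] [60.2 24.5]
farR top [ 0.6362 -0.0543] [ 60.2 -27.2]
far in bottom [ 0.6307 -0.0222] [53.6  4.6]
near far edge [ 0.5266 -0.0209] [-50.5   2.2]
near bottom [ 0.5097 -0.008 ] [-67.9  14.4]
near left [ 0.5268 -0.001 ] [-51.1  22. ]
RL out [0.6334 0.0119] [55.  38.8]
RL in [0.633  0.0026] [55.  29.5]
FR out [ 0.6305 -0.0687] [ 55.  -41.8]
FR in [ 0.6307 -0.0619] [ 55.  -35.1]
RB out [0.5432 0.0151] [-35.2  38.7]
RB in [0.5429 0.0066] [-35.2  30.2]
tabL [ 0.6828 -0.0216] [105.6   7.1]
tabin [ 0.6768 -0.0215] [99.6  7. ]
tabR [ 0.6794 -0.0406] [102.9 -12. ]
tabR2 [ 0.6803 -0.0335] [103.6  -4.9]
blk [ 0.676  -0.0274] [99.  1.]
```

The second view agrees with the first: the stage centre is at about (0.577, -0.025) within 1 mm. I'll move over it.

Emit:
arm_command(moves="0 0 -0.7 0 0 0 50;0 0 -0.7 0 0 0 50;0 0 -0.6 0 0 0 50;0 0.4 0 0 0 0 50;0 0.4 0 0 0 0 50;0 0.2 0 0 0 0 50;0 0 0 0 0 0 50;0 0 0 0 0 0 50")

```text
clock: 8.25
eef_pos: [0.5784, -0.0261, 0.0915]
tcp_rot: [-0.014, -0.707, 0.707, 0.014]
contact_force: [0.1, -0.0, -1.8]
gripper_width: 0.058
```

```bash
python3 - <<'E'
from h import *
im=snap('wrist','w8'); s=manip.state(); print(s['clock'],s['eef_pos'],s['contact_force'],s['joint_vel'].round(3))
M=R.from_quat(s['tcp_rot']).as_matrix();print(M.T@(np.array([.577,-.0252,.05])-s['eef_pos'])/.05, np.degrees(np.arctan2(M[1,2],M[0,2])))
E
```

```text
8.3 [ 0.57852785 -0.02592457  0.09165952] [ 0.75041785 -0.50402317 -0.71453375] [-0.005 -0.002 -0.001 -0.001 -0.003 -0.003  0.   ]
[ 0.0318438   0.83315928 -0.01347844] -92.27316631444641
```

View pics/w8.png

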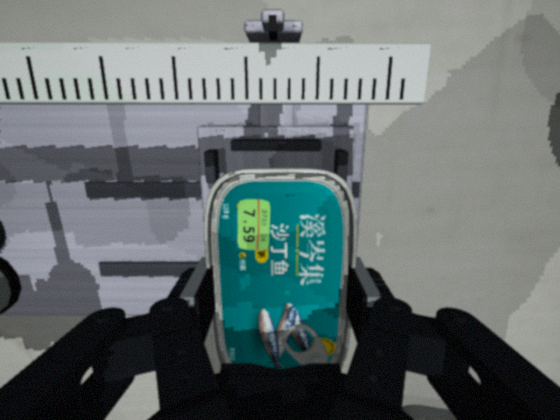

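```bash
python3 - <<'E'
from h import *
yaw=np.radians(-2.07); S=np.array([[np.cos(yaw),np.sin(yaw)],[-np.sin(yaw),np.cos(yaw)]])
ref=np.array([.577,-.0252]); s=manip.state()['eef_pos']
for n,u,v,z in(('farL',230,142,.032),('farR',322,142,.032),('far in',276,151,.026),('pTL',197,125,.02),('pTR',367,125,.02),('sLout',203,165,.032),('sLin',217,165,.032),('sRin',336,165,.032),('sRout',350,165,.032),('tinL',207,250,.09),('tinR',354,250,.09),('tinF',280,169,.09),('tabL',247,35,.094),('tabR',302,35,.094),('tabpostL',262,20,.094),('postR',284,20,.094)):
    P=onz('w8',u,v,z); print(n,(S@(P[:2]-ref)*1000).round(1),(S@(P[:2]-s[:2])*1000).round(1))
im=cv2.imread('pics/w8.png')
cv2.imwrite('pics/w8c.png',cv2.resize(im[0:200,180:390],None,fx=3,fy=3,interpolation=cv2.INTER_CUBIC))
E
```

```text
farL [59.3 25.6] [57.8 26.3]
farR [ 59.1 -24.9] [ 57.6 -24.3]
far in [53.7  0.4] [52.1  1.1]
pTL [68. 46.] [66.5 46.7]
pTR [ 67.7 -52.1] [ 66.1 -51.5]
sLout [46.7 41.3] [45.2 42. ]
sLin [46.7 33.5] [45.1 34.1]
sRin [ 46.4 -33.2] [ 44.9 -32.5]
sRout [ 46.4 -41.1] [ 44.8 -40.4]
tinL [20.4 28.3] [18.8 29. ]
tinR [ 20.1 -32.2] [ 18.6 -31.5]
tinF [53.8 -1.9] [52.2 -1.2]
tabL [99.   8.8] [97.4  9.5]
tabR [98.9 -9.3] [97.3 -8.7]
tabpostL [103.4   3.8] [101.8   4.5]
postR [103.3  -3.4] [101.8  -2.7]
```

View pics/w8c.png

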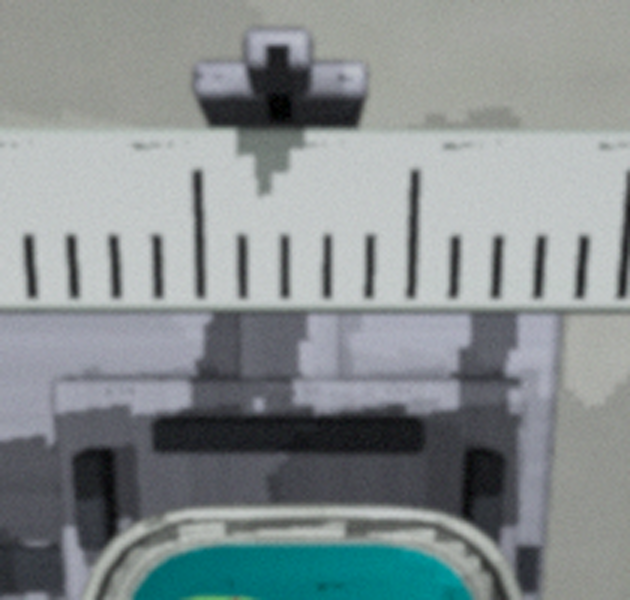

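Emit:
arm_command(moves="0.028 0.2 -0.03 0 -0.2 0 50;0 0.3 0 0 0 0 50;0 0.2 0 0 0 0 50;0 0.1 0 0 0 0 50;0 0 0 0 0 0 50;0 0 0 0 0 0 50")

```text
clock: 8.9
eef_pos: [0.577, -0.0239, 0.0509]
tcp_rot: [-0.013, -0.707, 0.707, 0.013]
contact_force: [0.6, -0.3, -0.8]
gripper_width: 0.0579
```

```bash
python3 - <<'E'
from h import *
im=snap('wrist','w9'); s=manip.state(); print(s['clock'],s['eef_pos'],s['contact_force'],s['ft_torque'])
cv2.imwrite('pics/w9c.png',cv2.resize(im[80:280,180:390],None,fx=3,fy=3,interpolation=cv2.INTER_CUBIC))
E
```

```text
8.95 [ 0.57710256 -0.02387726  0.05109783] [ 0.63715744  0.63598208 -1.56557116] [-0.0480693  -0.00045013  0.07677937]
```

View pics/w9c.png

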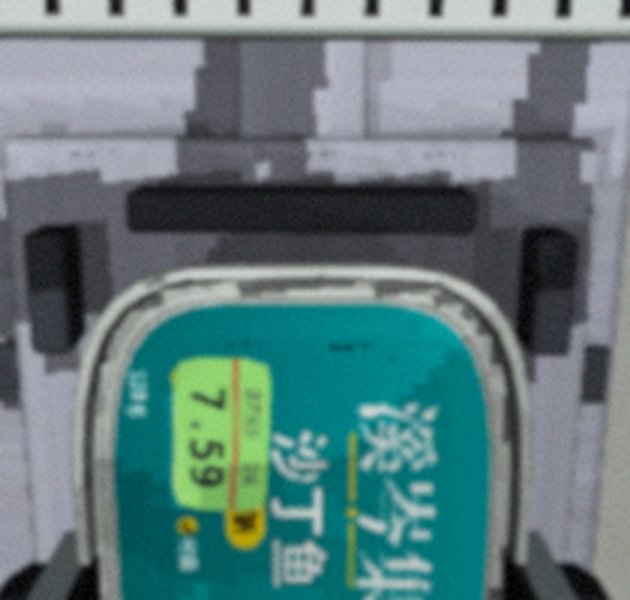

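Emit:
arm_command(moves="0 0.03 0 0 0 0 50;0 0.03 0 0 0 0 50;0 0 0 0 0 0 50;0 0 0 0 0 0 50")

```text
clock: 9.35
eef_pos: [0.5771, -0.0237, 0.0483]
tcp_rot: [0.013, 0.707, -0.707, -0.012]
contact_force: [-1.9, 0.5, 6.9]
gripper_width: 0.0586
```

Emit:
arm_command(moves="0 0 0 0 0 0 66;0 0 0 0 0 0 72;0 0 0 0 0 0 78;0 0 0 0 0 0 80;0 0 0 0 0 0 80;0 -0.1 0 0 0 0 80;0 -0.3 0 0 0 0 80;0 -0.6 0 0 0 0 80;0 -0.8 0 0 0 0 80;0 -0.8 0 0 0 0 80;0 0 0 0 0 0 80;0 0 0 0 0 0 80")

```text
clock: 10.55
eef_pos: [0.5771, -0.0236, 0.1793]
tcp_rot: [0.013, 0.707, -0.707, -0.012]
contact_force: [-0.6, 0.5, 0.6]
gripper_width: 0.0805
```

```bash
python3 - <<'E'
from h import *
im=snap('wrist','w10'); s=manip.state(); print(s['clock'],s['eef_pos'],s['contact_force'],s['ft_torque'],s['gripper_width'])
for t in tinfind('w10',.046): print(t)
E
```

```text
10.6 [ 0.57680775 -0.02359227  0.1782873 ] [ 0.22893517 -0.34247866 -0.40682347] [-0.01771551  0.0554908   0.00341484] 0.0798814096850278
(577.8179931640625, -24.739105224609375, 52.1054801940918, 93.2838363647461, np.float32(177.94511), (249, 148, 65, 111))
```

View pics/w10.png

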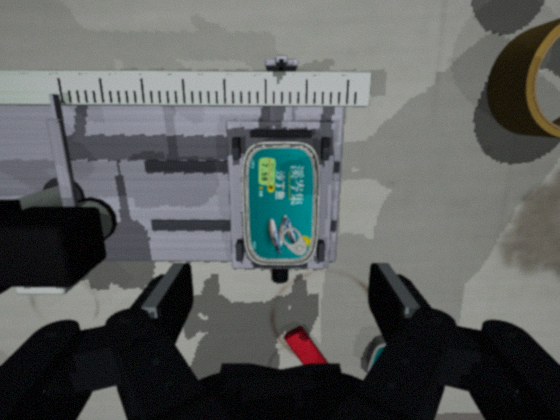

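Emit:
arm_command(moves="0 -0.6 0 0 -5 0 80;0 -0.8 0 0 -8.5 0 80;0 0 0 0 -8.5 0 80;0 0 0 0 -8.5 0 80;0 0 0 0 -8.5 0 80;0 0 0 0 -8.5 0 80;0 0 0 0 -8.5 0 80;0 0 0 0 -8.5 0 80;0 0 0 0 -8.5 0 80;0 0 0 0 -8.5 0 80;0 0 0 0 -8.5 0 80;0 0 0 0 0 0 80")

```text
clock: 11.8
eef_pos: [0.5766, -0.024, 0.2473]
tcp_rot: [-0.492, 0.509, -0.508, 0.491]
contact_force: [0.2, -0.2, 0.5]
gripper_width: 0.08
```

Emit:
arm_command(moves="-0.6 0 0 0 0 0 80;-0.6 0 0 0 0 0 80;0 0 0 0 0 0 80;0 0 0 0 0 0 80")

```text
clock: 12.2
eef_pos: [0.5789, 0.0365, 0.2474]
tcp_rot: [-0.491, 0.51, -0.509, 0.49]
contact_force: [0.1, -0.6, 0.1]
gripper_width: 0.0795
```

```bash
python3 - <<'E'
from h import *
im=snap('wrist','w11'); s=manip.state(); print(s['clock'],s['eef_pos'],s['contact_force'],s['gripper_width'],s['joint_vel'].round(3)); M=R.from_quat(s['tcp_rot']).as_matrix(); print(M.round(4),np.degrees(np.arctan2(M[1,2],M[0,2])))
print(tinfind('w11',.046))
cv2.imwrite('pics/w11c.png',cv2.resize(im[60:260,200:400],None,fx=3,fy=3,interpolation=cv2.INTER_CUBIC))
E
```

```text
12.25 [0.57892785 0.03562636 0.24751737] [-0.0184886   0.25767145 -0.3102918 ] 0.07999533220633015 [ 0.018 -0.003 -0.001  0.     0.003 -0.001  0.012]
[[-3.890e-02 -7.000e-04  9.992e-01]
 [-9.992e-01 -8.000e-04 -3.890e-02]
 [ 8.000e-04 -1.000e+00 -7.000e-04]] -2.230727922231956
[(577.5519409179688, -24.18248748779297, 50.79884338378906, 94.0897216796875, np.float32(177.79028), (238, 220, 88, 45))]
```

View pics/w11.png

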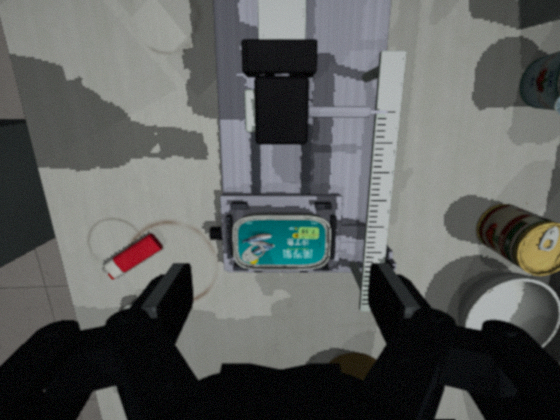

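View pics/w11c.png

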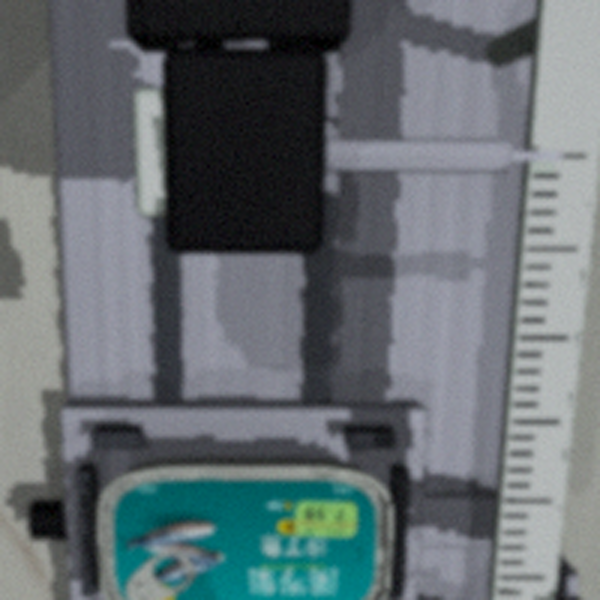

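```bash
python3 - <<'E'
from h import *
c=lambda u,v:(200+(u+.5)/3-.5,60+(v+.5)/3-.5)
yaw=np.radians(-2.07); S=np.array([[np.cos(yaw),np.sin(yaw)],[-np.sin(yaw),np.cos(yaw)]])
ref=np.array([.577,-.0252]); s=manip.state(); M=R.from_quat(s['tcp_rot']).as_matrix()
for n,u,v,z in(('L',166,150,.145),('R',326,150,.145),('F',246,252,.145),('B',246,48,.145),('btnT',150,90,.138),('btnB',150,215,.138),('ptr',560,155,.094),('ptr',420,156,.094)):
    P=onz('w11',*c(u,v),z); print(n,P,(S@(P[:2]-ref)*1000).round(1))
# pointer from w10
P=onz('w10',55,95,.094);print('ptr w10',P,(S@(P[:2]-ref)*1000).round(1))
E
```

```text
L [0.56485794 0.11144502 0.145     ] [-17.1 136.1]
R [0.60007831 0.11007864 0.145     ] [ 18.2 136. ]
F [0.58164097 0.08868548 0.145     ] [  0.5 114. ]
B [0.58325072 0.13160493 0.145     ] [  0.6 156.9]
btnT [0.56154521 0.12446405 0.138     ] [-20.9 149. ]
btnB [0.55975824 0.09734672 0.138     ] [-21.7 121.8]
ptr [0.6676063  0.10674669 0.094     ] [ 85.8 135.1]
ptr [0.62972619 0.10795687 0.094     ] [ 47.9 135. ]
ptr w10 [0.66554065 0.10834066 0.094     ] [ 83.7 136.7]
```

Emit:
arm_command(moves="-0.5 0 0 0 0 0 80;-0.5 0 0 0 0 0 80;-0.49 0 0 0 0 0 80;0 0 0 0 0 0 80;0 0.4 0 0 0 0 80;0 0.5 0 0 0 0 80;0 0 0 0 0 0 80;0 0 0 0 0 0 80")

```text
clock: 13.05
eef_pos: [0.582, 0.1096, 0.2034]
tcp_rot: [0.491, -0.509, 0.509, -0.49]
contact_force: [0.9, 0.4, 1.0]
gripper_width: 0.0801
```

```bash
python3 - <<'E'
from h import *
im=snap('wrist','w12'); s=manip.state(); print(s['clock'],s['eef_pos'],s['contact_force'],s['gripper_width']); M=R.from_quat(s['tcp_rot']).as_matrix()
print(M.T@(np.array([.5819,.110,.132])-s['eef_pos'])/.05)
E
```

```text
13.1 [0.58221315 0.10990061 0.20385846] [-0.38148216  0.11666121  0.77640258] 0.07989282904331756
[-0.00201401  1.43716172 -0.00777287]
```

View pics/w12.png

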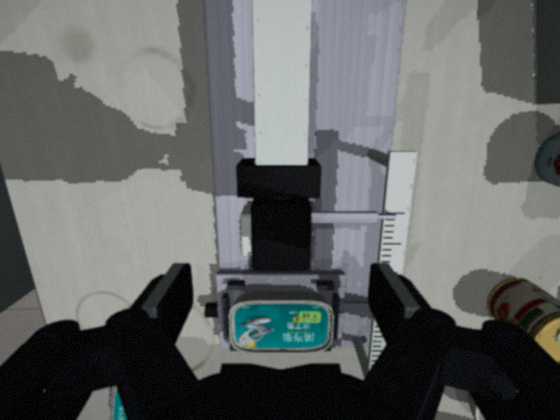

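Emit:
arm_command(moves="0 0.5 0 0 0 0 80;0 0.5 0 0 0 0 80;0 0.43 0 0 0 0 80;0 0 0 0 0 0 80;0 0 0 0 0 0 80")

```text
clock: 13.6
eef_pos: [0.5823, 0.1104, 0.1327]
tcp_rot: [0.491, -0.509, 0.509, -0.491]
contact_force: [-0.5, 0.3, 0.5]
gripper_width: 0.08
```

Emit:
arm_command(moves="0 0 0 0 0 0 20;0 0 0 0 0 0 20;0 0 0 0 0 0 20;0 0 0 0 0 0 20;0 0 0 0 0 0 20;0 0 0 0 0 0 20;0 0 0 0 0 0 20;0 0 0 0 0 0 20")

```text
clock: 14.4
eef_pos: [0.5822, 0.1107, 0.1323]
tcp_rot: [0.49, -0.509, 0.509, -0.491]
contact_force: [1.6, 1.0, 8.9]
gripper_width: 0.0354
```

```bash
python3 - <<'E'
from h import *
im=snap('wrist','w13'); s=manip.state(); print(s['clock'],s['eef_pos'],s['contact_force'],s['gripper_width'])
E
```

```text
14.45 [0.58219734 0.11074845 0.1322804 ] [0.4161964  0.11443114 9.8705521 ] 0.03538144925295051
```

View pics/w13.png

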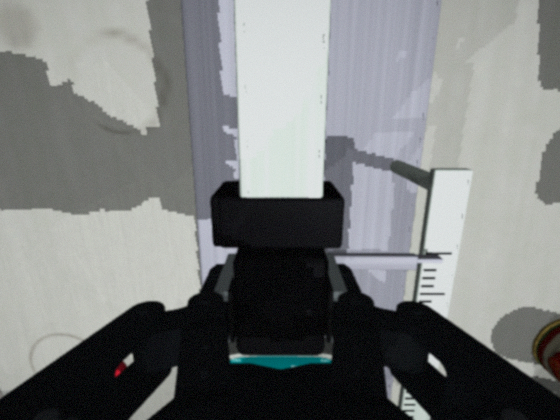

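Emit:
arm_command(moves="0.05 0 0 0 0 0 20;0.1 0 0 0 0 0 20;0.2 0 0 0 0 0 20;0.2 0 0 0 0 0 20;0.2 0 0 0 0 0 20;0.25 0 0 0 0 0 20;0.25 0 0 0 0 0 20;0.25 0 0 0 0 0 20;0.25 0 0 0 0 0 20;0.2 0 0 0 0 0 20;0.1 0 0 0 0 0 20;0 0 0 0 0 0 20")

```text
clock: 15.65
eef_pos: [0.5781, 0.008, 0.1323]
tcp_rot: [-0.491, 0.509, -0.509, 0.491]
contact_force: [-4.1, 3.8, 14.1]
gripper_width: 0.0354
```

Emit:
arm_command(moves="0.2 0 0 0 0 0 20;0.2 0 0 0 0 0 20;0.1 0 0 0 0 0 20;0 0 0 0 0 0 20;0 0 0 0 0 0 20")

```text
clock: 16.15
eef_pos: [0.5771, -0.0163, 0.1323]
tcp_rot: [-0.491, 0.509, -0.509, 0.491]
contact_force: [-5.4, 4.8, 13.2]
gripper_width: 0.0352
```

```bash
python3 - <<'E'
from h import *
im=snap('wrist','w14'); t=snap('top','t14'); a=snap('scene','s14'); s=manip.state(); print(s['clock'],s['eef_pos'],s['contact_force'],s['gripper_width'],s['joint_vel'].round(3))
cv2.imwrite('pics/t14c.png',cv2.resize(t[150:260,150:290],None,fx=5,fy=5,interpolation=cv2.INTER_CUBIC))
cv2.imwrite('pics/s14c.png',cv2.resize(a[130:240,190:320],None,fx=5,fy=5,interpolation=cv2.INTER_CUBIC))
E
```

```text
16.3 [ 0.57712194 -0.01620364  0.13228953] [-5.28696438  4.00895267 13.25543314] 0.03553676041294672 [ 0.    -0.001  0.001  0.002  0.     0.001  0.001]
```

View pics/w14.png

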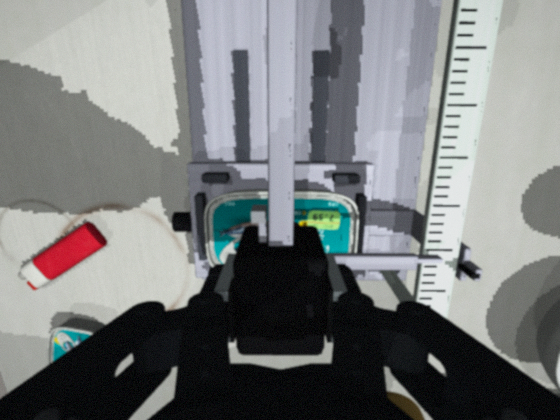

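View pics/t14c.png

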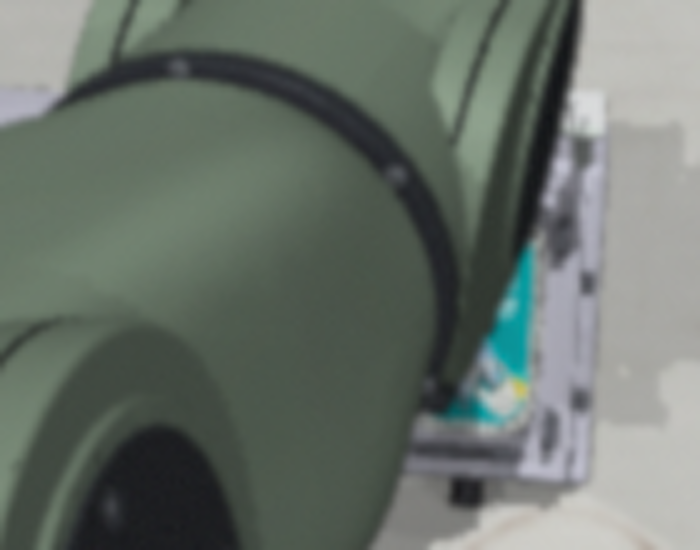

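View pics/s14c.png

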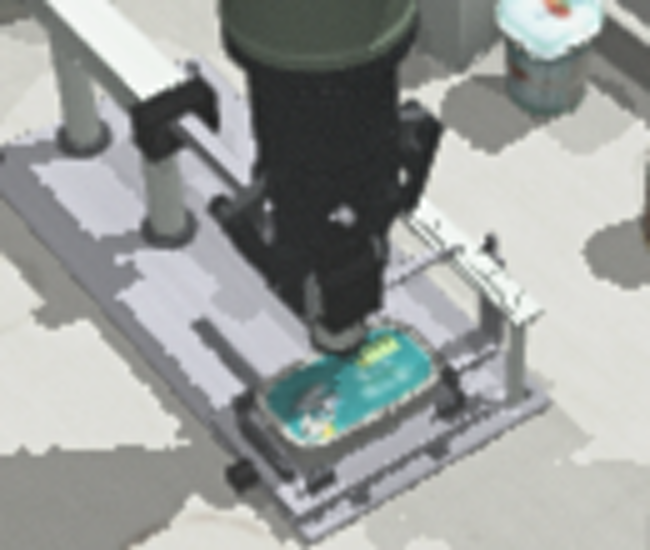

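```bash
python3 - <<'E'
from h import *
im=cv2.imread('pics/w14.png')
cv2.imwrite('pics/w14c.png',cv2.resize(im[225:305,390:500],None,fx=7,fy=7,interpolation=cv2.INTER_CUBIC))
E
```

```text
(no output)
```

View pics/w14c.png

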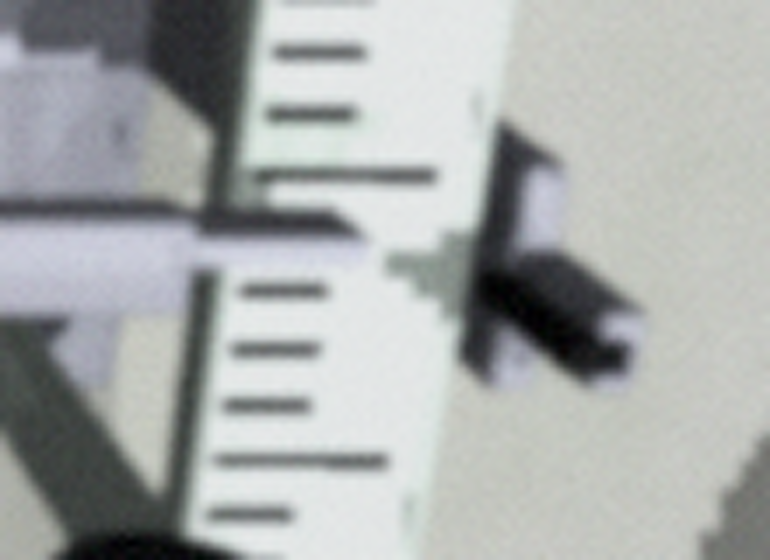

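```bash
python3 - <<'E'
from h import *
yaw=np.radians(-2.07); S=np.array([[np.cos(yaw),np.sin(yaw)],[-np.sin(yaw),np.cos(yaw)]]); ref=np.array([.577,-.0252])
def tri(L):
    A=np.zeros((3,3));b=np.zeros(3)
    for f,u,v in L:
        p,d=ray(f,u,v); d=d/np.linalg.norm(d); Q=np.eye(3)-np.outer(d,d); A+=Q;b+=Q@p
    P=np.linalg.solve(A,b); return P,(S@(P[:2]-ref)*1000).round(1),[ (proj(f,P)-(u,v)).round(1) for f,u,v in L]
w7=lambda u,v:('w7',(u+.5)/3.6-.5,30+(v+.5)/3.6-.5)
w8=lambda u,v:('w8',180+(u+.5)/3-.5,(v+.5)/3-.5)
w14=lambda u,v:('w14',390+(u+.5)/7-.5,225+(v+.5)/7-.5)
print('post top',tri([w7(200,58),w8(278,45),w14(612,345)]))
print('post top',tri([w7(200,58),w8(278,45)]))
print('cross left top?',tri([w8(193,72),w14(540,165)]))
print('cross right',tri([w8(368,75),w14(515,378),w7(325,75)]))
for z in(.094,.092):
  P=onz(*w14(367,240),z);print('ptr',(S@(P[:2]-ref)*1000).round(1))
for n,q in(('post',(612,345)),('crossmid',(525,285)),('crossTop',(560,165)),('crossBot',(515,385))):
  print(n,[(S@(onz(*w14(*q),z)[:2]-ref)*1000).round(1) for z in(.08,.094,.11)])
for n,q in(('200',(415,178)),('lastshort',(270,52))):
  P=onz(*w14(*q),.09);print('line',(S@(P[:2]-ref)*1000).round(1))
E
```

```text
post top (array([ 0.67972819, -0.02850048,  0.10118466]), array([102.8,   0.4]), [array([ 0.4, -0.1]), array([-0.5,  0.8]), array([0.4, 0.2])])
post top (array([ 0.67968123, -0.02867478,  0.10177796]), array([102.7,   0.2]), [array([-0.1, -0.3]), array([0. , 0.4])])
cross left top? (array([ 0.68041474, -0.01902051,  0.08863717]), array([103.1,   9.9]), [array([1. , 1.5]), array([ 1. , -0.4])])
cross right (array([ 0.6794977 , -0.03785768,  0.08980379]), array([102.9,  -8.9]), [array([-2.1,  0.2]), array([-0.2,  0.8]), array([ 0.6, -0.3])])
ptr [86.9  5.7]
ptr [88.   4.8]
post [array([116.8, -10.6]), array([107.4,  -3.3]), array([96.6,  5.1])]
crossmid [array([108.5,  -5. ]), array([99.7,  1.9]), array([89.7,  9.8])]
crossTop [array([109.7,   5.9]), array([100.8,  12. ]), array([90.6, 18.8])]
crossBot [array([109.2, -14.4]), array([100.4,  -6.8]), array([90.3,  2. ])]
line [92.1  9.1]
line [79.4 19.6]
```

```bash
python3 - <<'E'
from h import *
im=cv2.imread('pics/w13.png')
cv2.imwrite('pics/w13c.png',cv2.resize(im[215:315,380:490],None,fx=6,fy=6,interpolation=cv2.INTER_CUBIC))
im=cv2.imread('pics/s14.png')
cv2.imwrite('pics/s14d.png',cv2.resize(im[160:205,255:310],None,fx=12,fy=12,interpolation=cv2.INTER_CUBIC))
E
```

```text
(no output)
```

View pics/w13c.png

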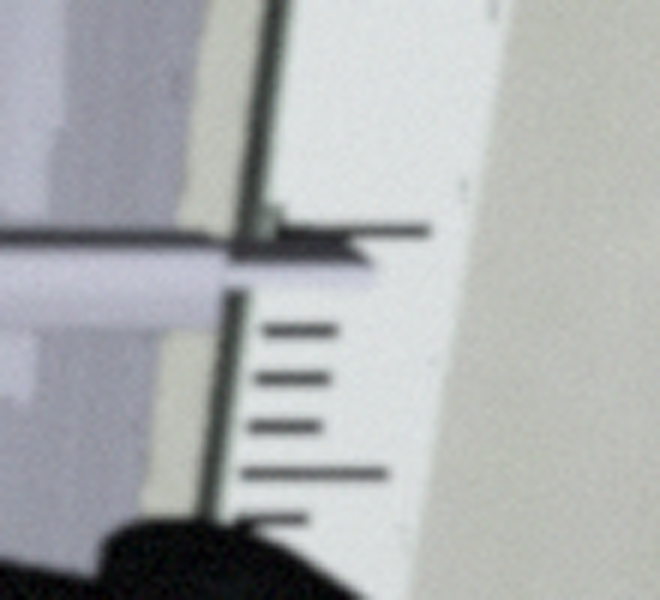

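View pics/s14d.png

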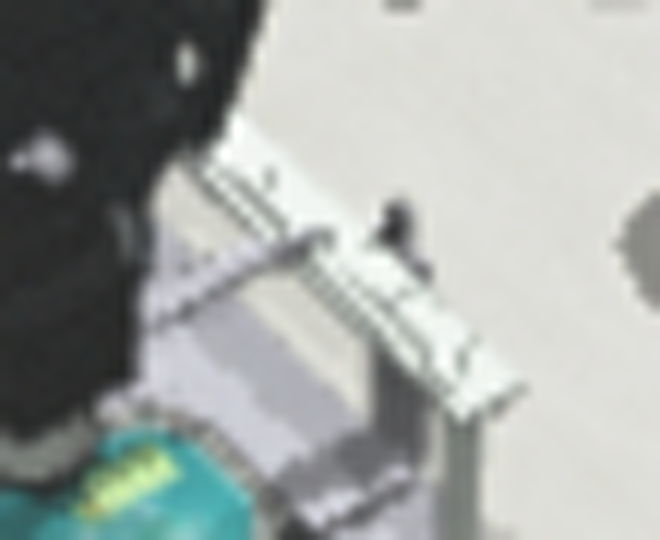

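Emit:
arm_command(moves="0.06 0 0 0 0 0 20;0.05 0 0 0 0 0 20;0 0 0 0 0 0 20;0 0 0 0 0 0 20;0 0 0 0 0 0 20")

```text
clock: 16.8
eef_pos: [0.5769, -0.0217, 0.1323]
tcp_rot: [-0.491, 0.509, -0.509, 0.491]
contact_force: [-4.5, 5.1, 13.4]
gripper_width: 0.0353
```

```bash
python3 - <<'E'
from h import *
im=snap('wrist','w15'); s=manip.state(); print(s['clock'],s['eef_pos'],s['contact_force'],s['gripper_width'],s['joint_vel'].round(3))
cv2.imwrite('pics/w15c.png',cv2.resize(im[225:305,390:500],None,fx=7,fy=7,interpolation=cv2.INTER_CUBIC))
a=snap('scene','s15')
cv2.imwrite('pics/s15c.png',cv2.resize(a[150:240,210:320],None,fx=6,fy=6,interpolation=cv2.INTER_CUBIC))
E
```

```text
16.85 [ 0.57691134 -0.02164604  0.13227833] [-6.11945313  3.70585686 13.79470251] 0.03547369771167209 [-0.001 -0.001  0.001 -0.001 -0.001  0.001  0.001]
```

View pics/w15c.png

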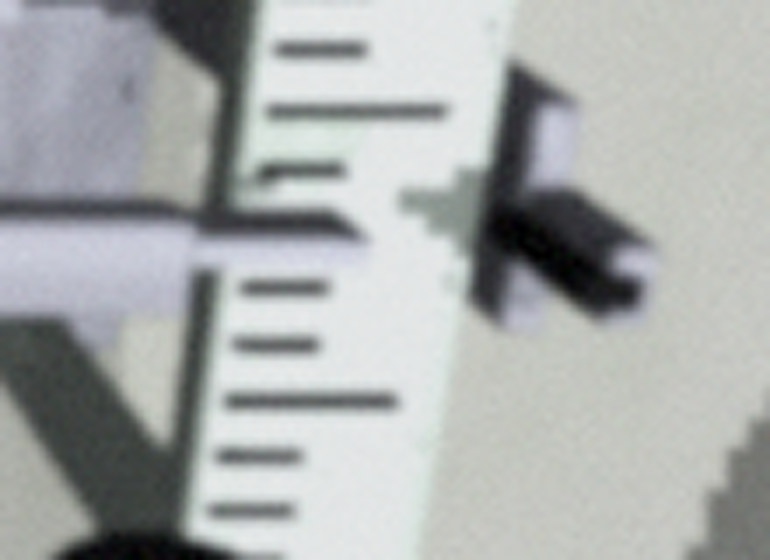

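View pics/s15c.png

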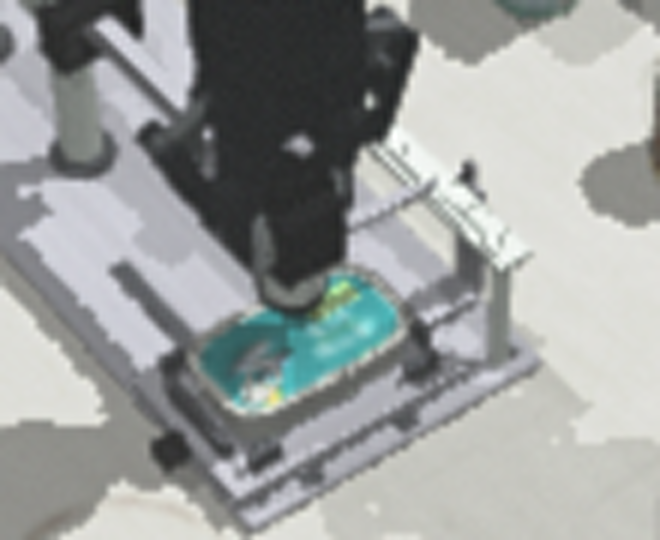

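View pics/w15.png

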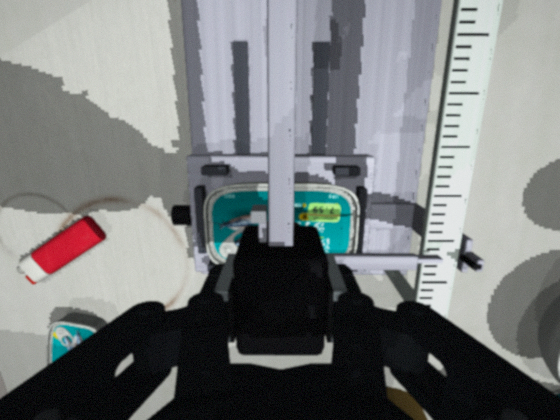

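```bash
python3 - <<'E'
from h import *
yaw=np.radians(-2.07); S=np.array([[np.cos(yaw),np.sin(yaw)],[-np.sin(yaw),np.cos(yaw)]]); ref=np.array([.577,-.0252])
w=lambda u,v:('w15',390+(u+.5)/7-.5,225+(v+.5)/7-.5)
f=lambda q,z:(S@(onz(*q,z)[:2]-ref)*1000).round(1)
print('ptr',[f(w(367,240),z) for z in(.093,.094,.095)])
print('post top',f(w(625,283),.101),'cross ends',f(w(575,105),.0892),f(w(520,325),.0892))
print('line24.? long',f(w(415,112),.09),f(w(375,402),.09))
for n,u,v in(('L',205,215),('R',357,215),('B',281,187)): print(n,f(('w15',u,v),.046))
for n,u,v in(('RL stop',215,170),('RR stop',347,170)): print(n,f(('w15',u,v),.032))
P=[onz('top0',*q,.09) for q in ()]
E
```

```text
ptr [array([87.5, -0.1]), array([86.9,  0.4]), array([86.4,  0.8])]
post top [102.7   0.2] cross ends [104.1   9.6] [102.9  -9.3]
line24.? long [91.3  9.4] [ 91.8 -15.8]
L [-51.   10.2]
R [51.3 10.2]
B [ 0.1 29.4]
RL stop [-45.4  38.3]
RR stop [45.7 38.3]
```

```bash
python3 - <<'E'
from h import *
s=manip.state(); print(s['clock'],s['eef_pos'],s['gripper_width'],abs(s['joint_vel']).max())
print(manip.finish_job())
E
```

```text
16.9 [ 0.57692234 -0.02166558  0.13227936] 0.035040042148663804 0.0018376529729515739
the job is handed in; nothing more can be done
None
```

I handed the job in at 16.9 s with the tin on the stage and the arm held at the mark. The job reports no verdict, so the checks below come from the pictures and the arm's own readings.

- **Tin:** it was laid flat inside the corner stops and released. The wrist view after release put its centre within about 1 mm of the stage centre and under 0.2° off square. In the last pictures it still lay inside the stops.
- **Grip:** the fingers hold the block at a reading of 35.0 mm. This gripper reads about 1.5 to 2 mm low (58 mm on the 60 mm tin), so that fits 37 mm, the button fully in. The joints were at rest.
- **Pointer:** the last wrist picture put the pointer at +0.4 mm and the mark at +0.2 mm in stand y, so they were level within about 0.5 mm.
- **One disagreement:** working from the home position and the travel of the tool, the pointer would be up to about 3 mm short of the mark. Part of that looks like the arm's play being taken up during the grip. I trusted the direct view; either figure is inside the 5 mm limit.
- **Bystanders:** the arm never touched the lighter or the tape roll. I did not measure their positions again at the end.

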